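# Shut and fasten the drive enclosure's door

## Robot

A 7-joint arm with a two-finger parallel gripper is mounted at the origin on the work surface. World frame = base frame: x ahead of the robot, y to its left, z up, the work surface at z = 0. Lengths are in m, angles in rad, forces in N, time in s.
With the tool pointing down it reaches from about 0.4 to 0.9 m from the base axis. Payload 5.5 kg.
Tool frame: the origin (TCP) lies at the very end of the fingers, on their centre line; the grasp point (between the pads) lies 19 mm behind it (ctrl.grip_point_offset is the distance from the TCP to the grasp point, in m); z points along the fingers, y is the line along which they close (so a half turn about z gives the same grasp; the last joint's range is limited). The gripper opens to 85 mm and grips with 20 to 120 N. Pads are 22 mm wide; open, the fingers measure 114 mm over their backs; the gripper's body (76 mm by 85 mm) begins 54 mm behind the grasp point. The pads swing forward as they close: fully open they stand 13 mm farther back than shut.
Start: joints at [1.559, 0.501, -0.427, 1.55, 0.221, 1.138, -0.21], TCP at [0.176, -0.626, 0.231] pointing down, gripper open.
Joint ranges: [-2.88, 2.88], [-0.31, 2.03], [-1.54, 1.56], [0.2, 2.42], [-1.41, 4.55], [0.19, 2.02], [-2.57, 2.57]. Speed limits (rad/s): [2.57, 2.57, 3.14, 3.14, 3.14, 3.14, 3.14].

## Interface

Orientations are given as a rotation vector (axis times angle).
In Python, from cell import ctrl gives the robot as it stands. The module is installed in compiled form; this text tells all that it offers.
- The arm moves only by the tool drive_tool, never from a script. Its arguments are lists of equal length, an entry for each row: "claw": the opening, from -1 (shut) to 1 (fully open), so that 0 is half open; "xyz": the shift along the tool's x, y, z in units of 40 mm (1.0 is 40 mm), a list of three; "roll": the turn about the tool's z in units of 5 degrees (1.0 is 5 degrees). In form: {"claw": [claw, ...], "xyz": [[tx, ty, tz], ...], "roll": [roll, ...]}. A call has 1 to 20 rows; each row shifts and turns the commanded pose from where the row before left it, along the tool's axes as they then stand; what a row does not reach is not made up. A row lasts 1/12 s, in which the tool goes at most 41.7 mm and 7.16 degrees, less where a joint would pass 70% of its speed; a pose out of reach is approached as far as the arm can. A call is refused whole if a number of a shift passes 1 or a number of a turn 1, either way. A call with a gripper value outside its range is refused whole. The fingers move at their own pace and stop on an object; "squeeze" is the grip in N (left out, the last holds). Time passes only in rows, so rows that do not move let the fingers close. It gives the time, the measured TCP pose, the force, the opening and the grip force at its end, in the units of the state.
- ctrl.read_state(): the state, without advancing time (a new reading comes with each control period).
- ctrl.read_camera(name): name is "scene" or "side" or "wrist"; returns a dict with "img" (384x512x3 uint8, blue, green, red), "fx", "fy", "cx", "cy" (pixels), "extrinsics" (4x4, takes a point from world to camera coordinates); the wrist camera has in their place "hand_eye" (4x4, takes a point from camera to tool coordinates, whose origin is the TCP and whose axes are the flange's). Camera axes: x right, y up, looking along -z (the intrinsics and any distortion apply to the point x, -y, -z); pixel columns grow to the right and rows downward; lengths in m; the calibration is good to about 2 mm. A picture is of the moment at which its call begins: read the wrist's pose just before it. There is no depth.
- ctrl.job_done(): hands the job in; it is judged then, once.
The state is a dict: "clock": time; "joints": joint angles; "joint_vel": joint speeds; "tau": joint torques, N m; "eef_pos": TCP position; "ee_rot": TCP orientation; "ft_force": force on the tool from outside, world axes, zero at the start; "wrist_torque": the same for the moment, N m; "grip_width": finger opening in m; "grip_force": force on a finger pad.
Only numpy, scipy, OpenCV 4.12 (cv2) and the standard library are available. Lean on these libraries where they do the work, as an engineer would, in place of code of your own. Each camera call takes 0.05 s, during which the arm holds its last target. There are 200 camera calls.

## Task

The drives are back in the silver enclosure, so close it up: swing its front door fully shut, then turn the wing knob clockwise as far as it goes so that its tongue catches behind the frame, and then screw the knurled thumbscrew in clockwise, regripping as often as needed, until it is fully home. Leave the knobs free and the other things on the desk where they are.

Things in the scene. Friction and masses are not known exactly. Their poses are not given: they have to be found in the camera images.
- hinge_mid (a point): Silver drive enclosure (face 115 x 190, 130 deep), fixed on a sloping steel bracket shelf, front face up, tipped 30 deg towards the robot. Point: middle of the door's hinge line, at the face's lower edge, in the plane of its rim. Axes fixed to the enclosure: x up the face, away from the hinge; y along the hinge, to the left seen from the robot; z straight out of the face. (mm)
- door (a joint): Hinge of the front door: 0 = shut on the face, grows as it opens; starts 0.8 to 1.4 rad open, about upright. Stiff friction hinges (0.2 N m): it stays where it is left and must be pushed all the way. Plate 189 wide (y); shut, its outer face lies 8 out (z) from hinge_mid and its middle is plain, 60 clear between the two knobs. (mm)
- door_edge (a point): Middle of the door's free edge, on its outer face: 115 from the hinge line (x) and 8 out (z) in the door's own axes, which move with it: x from hinge to free edge, y along the hinge, z out of the outer face. A lip 50 wide runs on 8 further, 3 below this point. (mm)
- wing_knob (a joint): Turn of the wing knob: 0 = wing along the hinge, tongue clear; grows clockwise seen from outside; 1.57 = stop, wing pointing at the free edge, with the hidden cam tongue (parallel to the wing, behind the door) caught behind the enclosure's frame edge, 2 mm of play. Turned with the door ajar, the tongue jams on the frame edge. Friction 0.05 N m; starts at 0 to 0.25. (mm)
- wing_grip (a point): Black wing knob at the door's free right corner (seen from the robot). Point: middle of the wing, on its turning axis, 16 out of the door's outer face. The wing is a bar 44 long, 10 thick, 20 high (6 to 26 out of the door). Axes turn with it: y along the wing, z along the turning axis, out of the door. With the door shut the axis is at x 82, y -54 from hinge_mid. (mm)
- thumbscrew (a joint): Turn of the captive thumbscrew: grows clockwise seen from outside (screwing in); 9 rad = fully home, at its hard stop; starts at 0 to 1.2, so nearly one and a half turns are needed. Right-hand thread, 2 mm a turn. Friction about 0.05 N m; it stays where it is left. (mm)
- screw_grip (a point): Knurled steel thumbscrew at the door's free left corner. Point: centre of its round head, 26 across, 24 high. z along its axis, out of the door; axes turn with it. The head's underside stands 2.9 (joint 0) to 0 (home) above a collar 32 across and 3 high on the door, so at home the point is 15 out of the door's outer face. Door shut: axis at x 82, y +54 from hinge_mid. (mm)
- pen_holder_center (a point): Bystander: round glass pen holder 76 across and 100 high with three pens standing in it (150 high in all), on the desk beside the shelf on its right (sizes in mm). The point is centre of the holder, 50 above the desk.
- spare_drive_center (a point): Bystander: spare orange drive 105 x 70 x 14 lying on the desk beside the shelf on its left (sizes in mm). The point is its centre.
- screwdriver_center (a point): Bystander: black-handled screwdriver 170 long, 26 thick, lying on the desk in front of the shelf (sizes in mm). The point is half-way along it, 13 above the desk.
- mug_center (a point): Bystander: white mug 82 across, 95 high (sizes in mm). The point is its centre, 47 above the desk.
- usb_hub_center (a point): Bystander: flat aluminium hub 45 x 110 x 22 (sizes in mm). The point is its centre.
- drive_case_center (a point): Bystander: grey carrying case 85 x 130 x 34, on the desk behind the shelf (sizes in mm). The point is its centre.

How it is judged:
By the outcome, as a careful person would: the job done as asked, in the order asked, and still so for the second after the job is handed in, with the robot touching nothing.
It also fails if it takes over 72 s, if anything falls off the work surface, if the arm or the gripper's body presses on something with over 40 N, if the wrist force passes 120 N, or if a joint passes its speed limit or range.

## Working session

There is one attempt and no reset: what is moved stays moved. The work goes in short steps, Python scripts to look and compute and a tool call to move; the robot and the scene stay as the last step left them, time stands still between calls to the robot, and variables do not carry over. Pictures are saved under pics/ and viewed, at most 10 in all, crops included, and the job is handed in when it is done.

Besides the shell and the picture viewer there is one more tool, called after "Call:" in YAML: its name, and indented under it one key for each argument. drive_tool: Moves the arm, as the interface text tells. Its arguments: {"type":"object","properties":{"claw":{"type":"array"},"xyz":{"type":"array"},"roll":{"type":"array"},"squeeze":{"type":"number"}},"required":["claw","xyz","roll"]}

```bash
mkdir -p pics; cat > h.py <<'E'
import numpy as np,cv2
from scipy.spatial.transform import Rotation as R
from cell import ctrl
def cam(n):
    s=ctrl.read_state(); c=ctrl.read_camera(n)
    if n=="wrist":
        T=np.eye(4);T[:3,:3]=R.from_rotvec(s["ee_rot"]).as_matrix();T[:3,3]=s["eef_pos"]
        c["c2w"]=T@np.array(c["hand_eye"])
    else: c["c2w"]=np.linalg.inv(np.array(c["extrinsics"]))
    return c
def ray(c,u,v):
    d=np.array([(u-c["cx"])/c["fx"],-(v-c["cy"])/c["fy"],-1.0])
    d=c["c2w"][:3,:3]@d
    return c["c2w"][:3,3],d/np.linalg.norm(d)
def tri(rs):
    A=np.zeros((3,3));b=np.zeros(3)
    for o,d in rs:
        P=np.eye(3)-np.outer(d,d);A+=P;b+=P@o
    x=np.linalg.solve(A,b); return x,[np.linalg.norm((np.eye(3)-np.outer(d,d))@(x-o)) for o,d in rs]
def proj(c,p):
    q=np.linalg.inv(c["c2w"])@np.append(p,1)
    return np.array([c["cx"]+c["fx"]*q[0]/-q[2],c["cy"]-c["fy"]*q[1]/-q[2]])
E
python3 - <<'E'
from h import *
ims=[]
for n in("scene","side"):
    c=cam(n);cv2.imwrite(f"pics/{n}0.png",c["img"]);print(n,c["fx"],c["cx"],c["cy"],c["c2w"].round(3).tolist(),[k for k in c])
    cv2.imwrite(f"pics/{n}0b.png",cv2.resize(c["img"],(800,600),interpolation=cv2.INTER_CUBIC))
s=ctrl.read_state();print(s)
E
```

```text
scene 361.57008642547186 255.62913957752778 191.30907632258018 [[0.805, -0.503, 0.316, 0.965], [0.594, 0.684, -0.425, -0.517], [-0.002, 0.529, 0.849, 1.203], [0.0, 0.0, 0.0, 1.0]] ['img', 'fx', 'fy', 'cx', 'cy', 'extrinsics', 'c2w']
side 363.26145130528175 250.79593777337112 193.5728181989574 [[-0.786, 0.388, -0.481, 0.047], [-0.618, -0.492, 0.613, 0.705], [0.001, 0.779, 0.627, 0.903], [0.0, 0.0, 0.0, 1.0]] ['img', 'fx', 'fy', 'cx', 'cy', 'extrinsics', 'c2w']
{'clock': 0.1, 'joints': array([ 1.55919977,  0.50175142, -0.42678995,  1.55130356,  0.22078746,
        1.13833167, -0.21031057]), 'joint_vel': array([ 0.00118917, -0.00040002, -0.00042656, -0.00184128, -0.00116794,
        0.00084403, -0.00067267]), 'tau': array([-1.08469126e-02, -5.70806801e+01, -5.83862230e+00, -2.81746083e+01,
        1.05588869e-02,  5.65213733e-03, -1.85314667e-05]), 'eef_pos': array([ 0.17616441, -0.62503543,  0.23038063]), 'ee_rot': array([-3.11026280e+00, -4.30068295e-01,  2.79487575e-04]), 'ft_force': array([ 0.26480656,  0.34988056, -0.2612226 ]), 'wrist_torque': array([-0.02228498,  0.00493767,  0.0483618 ]), 'grip_force': 0.0, 'grip_width': 0.08541788674345371}
```

View pics/scene0b.png

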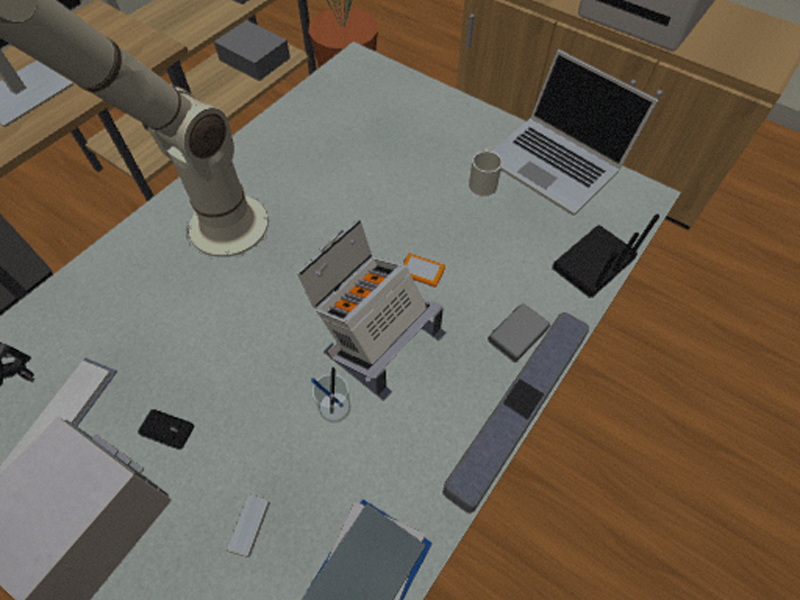

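View pics/side0b.png

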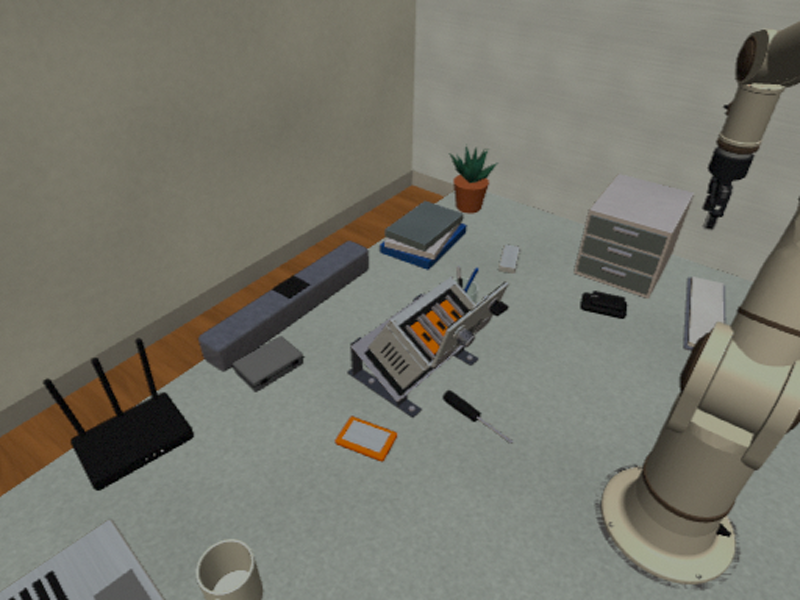

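The scene view shows the enclosure at about (370,310) with its door open towards the robot, the pen holder at (332,400) and the spare drive at (425,268). The side view shows the door from its outer side, with the thumbscrew at (463,337), the wing knob at (500,308) and the screwdriver at (475,415). Next I'll zoom in on both.

```bash
python3 - <<'E'
from h import *
a=cv2.imread("pics/scene0.png")[130:280,180:300];b=cv2.imread("pics/side0.png")[165:285,215:335]
a=cv2.resize(a[:120],None,fx=3.33,fy=5,interpolation=cv2.INTER_CUBIC) if 0 else cv2.resize(a,(400,500),interpolation=cv2.INTER_CUBIC)
b=cv2.resize(b,(400,400),interpolation=cv2.INTER_CUBIC);o=np.zeros((500,800,3),np.uint8);o[:,:400]=a;o[:400,400:]=b
cv2.imwrite("pics/z1.png",o)
E
```

```text
(no output)
```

View pics/z1.png

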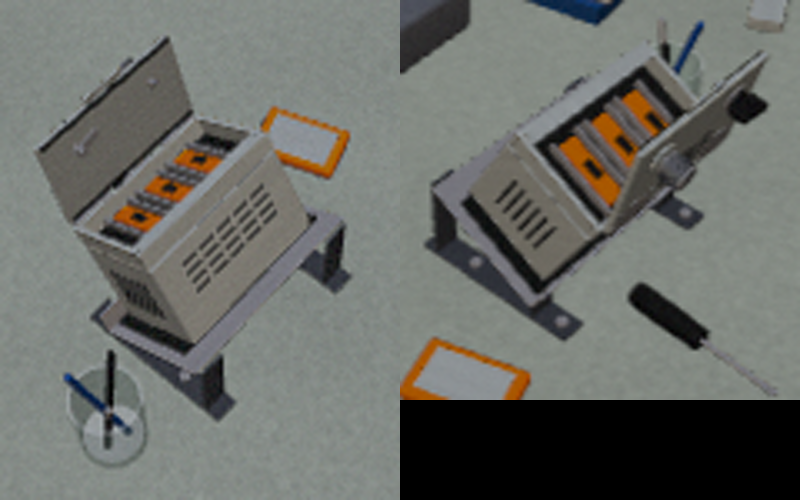

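```bash
python3 - <<'E'
from h import *
a,b=cam("scene"),cam("side")
S=lambda u,v:ray(a,180+u/3.3333-.35,130+v/3.3333-.35)
D=lambda u,v:ray(b,215+(u-400)/3.3333-.35,165+v/3.3333-.35)
P={}
for n,s,d in [("upL",(270,135),(517,137)),("upR",(147,248),(655,42)),("hL",(193,118),(608,228)),("freeL",(165,40),(653,100)),("freeR",(38,150),(768,53)),("driveTL",(272,108),(435,338)),("driveTR",(350,137),(530,378))]:
    x,e=tri([S(*s),D(*d)]);P[n]=x;print(n,x.round(4),np.round(e,4))
print(np.linalg.norm(P["upL"]-P["upR"]),np.linalg.norm(P["upL"]-P["hL"]),np.linalg.norm(P["freeL"]-P["freeR"]),np.linalg.norm(P["freeL"]-P["hL"]))
d=P["freeL"]-P["freeR"];print(np.degrees(np.arctan2(d[0],d[1])));d=P["upL"]-P["upR"];print(np.degrees(np.arctan2(d[0],d[1])))
E
```

```text
upL [0.555  0.0632 0.1988] [0.0002 0.0002]
upR [ 0.5362 -0.1202  0.2062] [0.0059 0.0059]
hL [0.4537 0.0622 0.1468] [0. 0.]
freeL [0.4371 0.0416 0.2863] [0.0045 0.0045]
freeR [ 0.4097 -0.1147  0.255 ] [0.0004 0.0004]
driveTL [0.5076 0.1878 0.0762] [0.0312 0.0312]
driveTR [0.5156 0.1858 0.0233] [0.0573 0.0573]
0.18452667659245714 0.113902207867017 0.1617952973424002 0.14196039034532398
9.942891998581707
5.871933817579356
```

Call:
drive_tool:
  claw: [-1, -1, -1, -1, -1, -1, -1, -1, -1, -1]
  xyz:
    - [0.2, -0.3, -0.8]
    - [0.4, -0.6, -0.6]
    - [0.5, -0.6, -0.5]
    - [0.5, -0.6, -0.5]
    - [0.5, -0.6, -0.5]
    - [0.5, -0.6, -0.5]
    - [0.5, -0.6, -0.3]
    - [0.5, -0.6, -0.3]
    - [0.5, -0.6, 0]
    - [0.5, -0.6, 0]
  roll: [0, 0, 0, 0, 0, 0, 0, 0, 0, 0]
  squeeze: 30

```text
clock: 1.03
eef_pos: [0.2924, -0.3549, 0.3922]
ee_rot: [3.11, 0.43, 0.001]
ft_force: [1.5, 0.8, -0.4]
grip_width: 0.0001
grip_force: 0.0
```

```bash
python3 - <<'E'
from h import *
s=ctrl.read_state();print(s["joints"].round(2),s["eef_pos"].round(3),s["ee_rot"].round(3),s["grip_width"])
c=cam("wrist");print(np.array(c["hand_eye"]).round(3).tolist(),c["fx"])
E
```

```text
[ 1.42  0.02 -0.6   1.77  0.01  1.35 -0.48] [ 0.292 -0.355  0.392] [3.11e+00 4.30e-01 1.00e-03] 8.588206714081252e-05
[[0.001, 0.946, 0.325, 0.083], [1.0, -0.001, -0.001, 0.0], [-0.001, 0.325, -0.946, -0.141], [0.0, 0.0, 0.0, 1.0]] 344.40360547900485
```

Call:
drive_tool:
  claw: [-1, -1, -1, -1, -1, -1, -1, -1, -1, -1, -1, -1, -1, -1, -1]
  xyz:
    - [0.53, -0.75, -0.08]
    - [0.53, -0.75, -0.08]
    - [0.53, -0.75, -0.08]
    - [0.53, -0.75, -0.08]
    - [0.53, -0.75, -0.08]
    - [0.53, -0.75, -0.08]
    - [0.53, -0.75, -0.08]
    - [0.53, -0.75, -0.08]
    - [0.53, -0.75, -0.08]
    - [0, 0, 0]
    - [0, 0, 0]
    - [0, 0, 0]
    - [0, 0, 0]
    - [0, 0, 0]
    - [0, 0, 0]
  roll: [0, 0, 0, 0, 0, 0, 0, 0, 0, 1, 1, 1, 1, 0.5, 0]

```text
clock: 2.33
eef_pos: [0.4019, -0.0446, 0.42]
ee_rot: [3.135, -0.187, -0.0]
ft_force: [0.1, 0.0, -0.0]
grip_width: 0.0001
grip_force: 0.0
```

```bash
python3 - <<'E'
from h import *
s=ctrl.read_state();print(s["joints"].round(2),s["eef_pos"].round(3),R.from_rotvec(s["ee_rot"]).as_matrix().round(3).tolist())
c=cam("wrist");cv2.imwrite("pics/w1.png",c["img"]);cv2.imwrite("pics/w1b.png",cv2.resize(c["img"],(800,600),interpolation=cv2.INTER_CUBIC))
E
```

```text
[ 1.28 -0.21 -1.04  1.82 -0.18  1.43 -1.41] [ 0.402 -0.045  0.42 ] [[0.993, -0.119, -0.0], [-0.119, -0.993, -0.001], [-0.0, 0.001, -1.0]]
```

View pics/w1b.png

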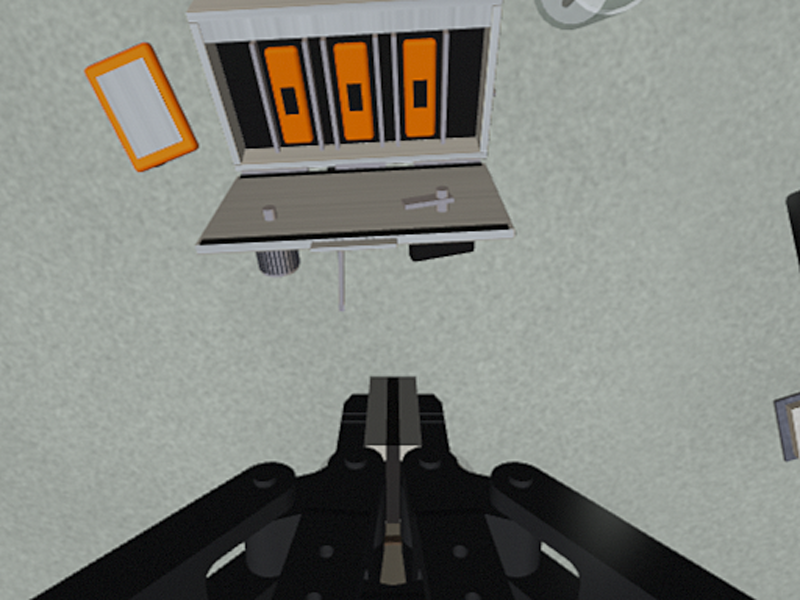

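The wrist view shows, in 800x600 pixels, the hinge ends at (237,166) and (488,158), the top rim corners at (193,22) and (499,4), and the door's free corners at (197,248) and (514,235). The thumbscrew is at (278,262) and the wing at (440,250).

```bash
python3 - <<'E'
from h import *
c=cam("wrist");k=1.5625
def pair(p,q,L):
    (o,d),(_,e)=ray(c,p[0]/k,p[1]/k),ray(c,q[0]/k,q[1]/k)
    d=d/-d[2];e=e/-e[2]
    t=L/np.linalg.norm(d-e);return o+t*d,o+t*e
for n,p,q,L in[("hinge",(237,166),(488,158),.189),("top",(193,22),(499,4),.190),("free",(197,248),(514,235),.189)]:
    a,b=pair(p,q,L);m=(a+b)/2;v=a-b;print(n,m.round(4),np.degrees(np.arctan2(v[0],v[1])).round(2))
E
```

```text
hinge [ 0.4493 -0.0284  0.1465] 4.88
top [ 0.5434 -0.0328  0.19  ] 3.63
free [ 0.4127 -0.0243  0.2486] 4.27
```

Call:
drive_tool:
  claw: [-1, -1, -1, -1, -1, -1, -1, -1, -1]
  xyz:
    - [-0.55, -0.19, 0]
    - [-0.55, -0.19, 0]
    - [0, 0, 0.5]
    - [0, 0, 0.9]
    - [0, 0, 0.9]
    - [0, 0, 0.9]
    - [0, 0, 0.9]
    - [0, 0, 0.6]
    - [0, 0, 0]
  roll: [-0.5, 0, 0, 0, 0, 0, 0, 0, 0]

```text
clock: 3.18
eef_pos: [0.3561, -0.0244, 0.2284]
ee_rot: [-3.136, 0.113, 0.012]
ft_force: [-2.4, -0.6, -0.2]
grip_width: 0.0001
grip_force: 0.0
```

```bash
python3 - <<'E'
from h import *
s=ctrl.read_state();print(s["joints"].round(2),s["eef_pos"].round(3),s["ft_force"])
E
```

```text
[ 1.13 -0.07 -1.07  2.2  -0.08  0.98 -1.54] [ 0.356 -0.024  0.228] [-2.41240338 -0.63299464 -0.16796941]
```

Call:
drive_tool:
  claw: [-1, -1, -1, -1, -1, -1, -1, -1, -1, -1, -1, -1, -1, -1, -1]
  xyz:
    - [0.4, 0, -0.05]
    - [0.4, 0, -0.05]
    - [0.35, 0, -0.05]
    - [0.35, 0, -0.05]
    - [0.35, 0, 0]
    - [0.31, 0, 0]
    - [0.31, 0, 0]
    - [0.3, 0, 0.06]
    - [0.3, 0, 0.06]
    - [0.25, 0, 0.15]
    - [0.25, 0, 0.15]
    - [0.15, 0, 0.15]
    - [0.15, 0, 0.15]
    - [0.12, 0, 0.18]
    - [0, 0, 0]
  roll: [0, 0, 0, 0, 0, 0, 0, 0, 0, 0, 0, 0, 0, 0, 0]

```text
clock: 4.43
eef_pos: [0.519, -0.0375, 0.2032]
ee_rot: [-3.139, 0.117, 0.002]
ft_force: [-0.2, -0.5, 0.3]
grip_width: -0.0002
grip_force: 0.0
```

```bash
python3 - <<'E'
from h import *
s=ctrl.read_state();print(s["joints"].round(2),s["eef_pos"].round(4),s["ft_force"],s["wrist_torque"])
for n in("side","scene"):
    c=cam(n);cv2.imwrite(f"pics/{n}2.png",c["img"])
a=cv2.imread("pics/scene2.png")[130:250,180:300];b=cv2.imread("pics/side2.png")[165:285,215:335]
o=np.hstack([cv2.resize(x,(400,400),interpolation=cv2.INTER_CUBIC) for x in(a,b)]);cv2.imwrite("pics/z2.png",o)
E
```

```text
[ 0.81  0.43 -0.98  1.89  0.42  1.04 -1.99] [ 0.519  -0.0375  0.2032] [-0.24901907 -0.47198357  0.27500759] [-0.02012357  0.06421179 -0.0227033 ]
```

View pics/z2.png

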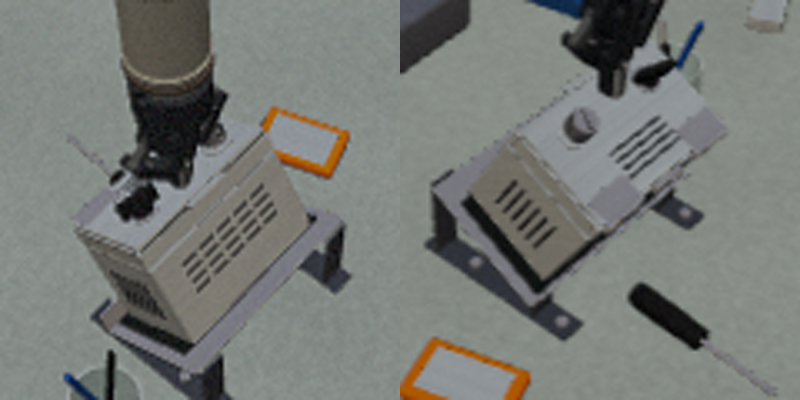

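The door looks almost shut, with the fingertips above its middle, the thumbscrew at (582,125) and the wing at (655,72) in the side half. I'll press down gently.

Call:
drive_tool:
  claw: [-1, -1, -1, -1, -1]
  xyz:
    - [0, 0, 0.1]
    - [0, 0, 0.07]
    - [0, 0, 0.05]
    - [0, 0, 0.05]
    - [0, 0, 0]
  roll: [0, 0, 0, 0, 0]

```text
clock: 4.95
eef_pos: [0.5197, -0.0368, 0.2009]
ee_rot: [3.133, -0.116, 0.003]
ft_force: [-24.9, -1.9, 65.1]
grip_width: 0.0
grip_force: 34.7
```

Call:
drive_tool:
  claw: [-1, -1, -1, -1, -1, -1]
  xyz:
    - [0, 0, -0.5]
    - [0, 0, -1]
    - [-0.6, 0, -0.8]
    - [-0.7, 0, -0.7]
    - [-0.7, 0, -0.7]
    - [0, 0, 0]
  roll: [0, 0, 0, 0, 0, 0]

```text
clock: 5.45
eef_pos: [0.4378, -0.0306, 0.3471]
ee_rot: [3.124, -0.118, 0.012]
ft_force: [0.5, 1.5, 0.9]
grip_width: 0.0001
grip_force: 0.0
```

```bash
python3 - <<'E'
from h import *
s=ctrl.read_state();print(s["joints"].round(2),s["eef_pos"].round(4))
c=cam("wrist");cv2.imwrite("pics/w2.png",c["img"]);cv2.imwrite("pics/w2b.png",cv2.resize(c["img"],(800,600),interpolation=cv2.INTER_CUBIC))
np.save("w2.npy",c["c2w"])
E
```

```text
[ 1.16  0.01 -1.15  1.88  0.02  1.25 -1.64] [ 0.4378 -0.0306  0.3471]
```

View pics/w2b.png

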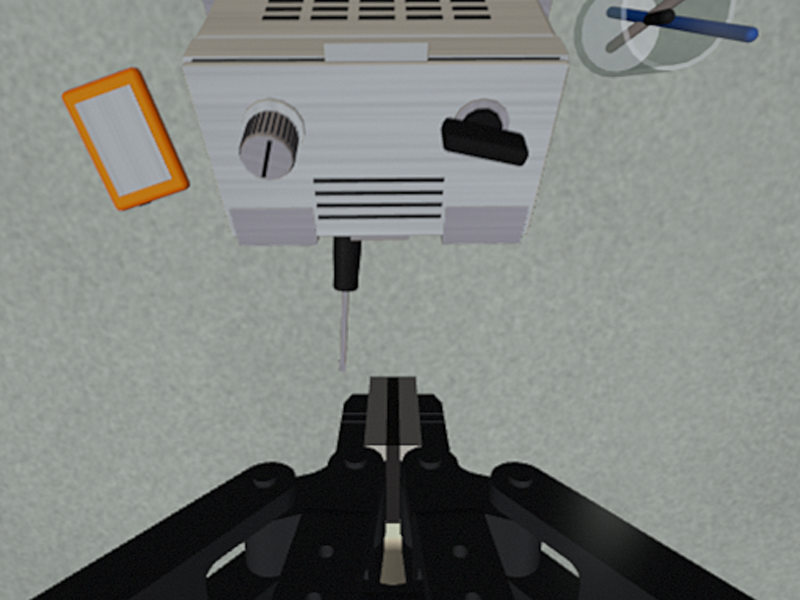

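The door is shut. Its free corners are at (186,62) and (568,60), the screw collar at (274,122) with its head top at (268,158), the wing base at (484,115) and the wing's top middle at (485,143). The wing has already turned about 0.2 rad.

```bash
python3 - <<'E'
from h import *
c=cam("wrist");k=1.5625
n=np.array([-.5*.997,.5*.078,.866]);p0=np.array([.531,-.038,.201])
def on(u,v,h):
    o,d=ray(c,u/k,v/k);q=p0+n*h;return o+d*((q-o)@n)/(d@n)
for m,u,v,h in[("fL",186,62,0),("fR",568,60,0),("hL",236,244,0),("hR",525,243,0),("screwtop",268,158,28),("wtop",485,143,26),("wL",443,128,26),("wR",527,158,26)]:
    print(m,on(u,v,h/1000).round(4))
E
```

```text
fL [0.551  0.0555 0.2083]
fR [ 0.5381 -0.126   0.209 ]
hL [0.4489 0.0645 0.1491]
hR [ 0.4349 -0.1204  0.1494]
screwtop [0.5044 0.0219 0.2153]
wtop [ 0.5034 -0.0842  0.2172]
wL [ 0.5121 -0.0638  0.2213]
wR [ 0.4943 -0.1056  0.213 ]
```

Call:
drive_tool:
  claw: [-1, -1, -1, -1, -1, -1, -1, -1]
  xyz:
    - [0.35, 0.24, 0.4]
    - [0.35, 0.24, 0.7]
    - [0.38, 0.23, 0.8]
    - [0, 0, 0.8]
    - [0, 0, 0.6]
    - [0, 0, 0.3]
    - [0, 0, 0]
    - [0, 0, 0]
  roll: [0, 0, 0, 0, 0, 0, 0, 0]

```text
clock: 6.22
eef_pos: [0.4799, -0.0614, 0.1964]
ee_rot: [-3.137, 0.114, 0.004]
ft_force: [-0.1, 1.1, 0.7]
grip_width: 0.0001
grip_force: 0.0
```

Call:
drive_tool:
  claw: [-1, -1, -1, -1, -1, -1, -1, -1, -1, -1]
  xyz:
    - [0.14, 0, -0.08]
    - [0.14, 0, -0.08]
    - [0.14, 0, -0.08]
    - [0.14, 0, -0.06]
    - [0.14, 0, -0.06]
    - [0, 0.1, 0]
    - [0, 0.1, 0]
    - [0, 0.1, 0]
    - [0, 0.1, 0]
    - [0, 0, 0]
  roll: [0, 0, 0, 0, 0, 0, 0, 0, 0, 0]

```text
clock: 7.05
eef_pos: [0.5091, -0.068, 0.2138]
ee_rot: [-3.124, 0.102, -0.009]
ft_force: [1.1, 28.6, -2.6]
grip_width: -0.0
grip_force: 14.4
```

```bash
python3 - <<'E'
from h import *
ims=[]
for n in("side","wrist"):
    c=cam(n);cv2.imwrite(f"pics/{n}3.png",c["img"]);ims.append(c["img"])
s=cv2.resize(ims[0][165:265,235:335],(400,400),interpolation=cv2.INTER_CUBIC)
w=cv2.resize(ims[1],(400,300));w=np.vstack([w,np.zeros((100,400,3),np.uint8)])
cv2.imwrite("pics/z3.png",np.hstack([s,w]))
E
```

```text
(no output)
```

View pics/z3.png

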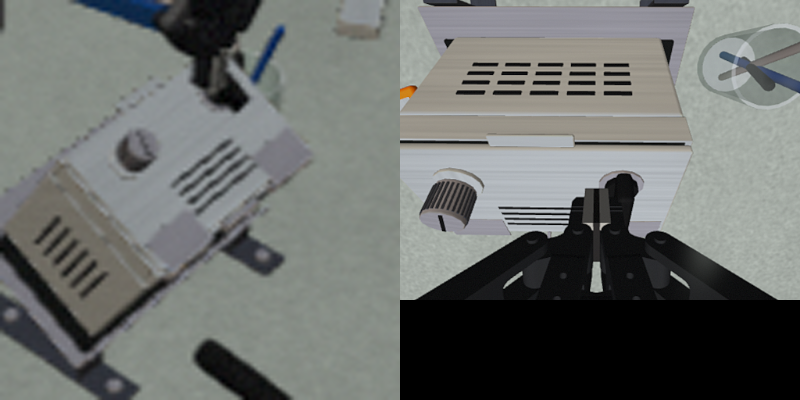

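The wing now points at the free edge beside the fingers at (622,190), pressing against its stop with 29 N. The door is still shut. I'll back off and look at the thumbscrew.

Call:
drive_tool:
  claw: [-1, -1, -1, -1, 0, 0.3, 0.3]
  xyz:
    - [0, -0.3, 0]
    - [0, -0.3, -0.4]
    - [0, 0, -0.9]
    - [-0.6, -0.4, -0.8]
    - [-0.65, -0.45, -0.6]
    - [-0.65, -0.4, -0.3]
    - [0, 0, 0]
  roll: [0, 0, 0, 0, 0, 0, 0]

```text
clock: 7.73
eef_pos: [0.4368, 0.0028, 0.3351]
ee_rot: [3.129, -0.106, 0.011]
ft_force: [0.6, 1.2, 0.1]
grip_width: 0.0357
grip_force: 0.0
```

```bash
python3 - <<'E'
from h import *
s=ctrl.read_state();print(s["joints"].round(2),s["eef_pos"].round(4),s["grip_width"])
c=cam("wrist");cv2.imwrite("pics/w4.png",c["img"]);cv2.imwrite("pics/w4b.png",cv2.resize(c["img"],(800,600),interpolation=cv2.INTER_CUBIC))
E
```

```text
[ 1.14  0.02 -1.22  1.9   0.04  1.22 -1.72] [0.4368 0.0028 0.3351] 0.03572002424807793
```

View pics/w4b.png

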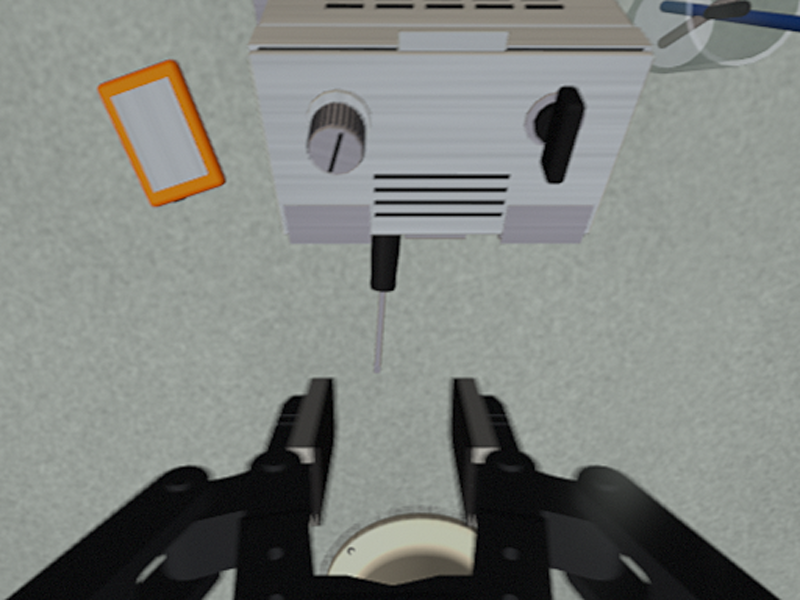

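The wing now lies along the face, from (572,90) to (552,180). The screw's head top is centred at (336,152) and about 57 px across, with its slot nearly pointing down the face.

```bash
python3 - <<'E'
from h import *
c=cam("wrist");k=1.5625
o,d=ray(c,336/k,152/k);f=-c["c2w"][:3,2]
D=344.4*.026/(57/k);x=o+d*D/(d@f);print("by size",x.round(4))
n=np.array([-.5*.997,.5*.075,.866])
for z in(.201,.205):
    q=np.array([.531,-.038,z])+n*.0295;t=o+d*((q-o)@n)/(d@n);print(z,t.round(4),"centre",(t-.012*n).round(4),"door pt",(t-.0295*n).round(4))
E
```

```text
by size [0.5047 0.0187 0.2226]
0.201 [0.5044 0.0192 0.2173] centre [0.5104 0.0188 0.2069] door pt [0.5191 0.0181 0.1917]
0.205 [0.5047 0.0188 0.2214] centre [0.5107 0.0184 0.2111] door pt [0.5194 0.0177 0.1959]
```

Call:
drive_tool:
  claw: [0.3, 0.3, 0.3, 0.3, 0.3, 0.3, 0.3, 0.3, 0.3, 0.3, 0.3, 0.3, 0.3, 0.3, 0.3, 0.3, 0.3, 0.3, 0.3, 0.3]
  xyz:
    - [0, 0, 0]
    - [0, 0, 0]
    - [0, 0, 0]
    - [0, 0, 0]
    - [0, 0, 0]
    - [0, 0, 0]
    - [0, 0, 0]
    - [0, 0, 0]
    - [0, 0, 0]
    - [0, 0, 0]
    - [0, 0, 0]
    - [0, 0, 0]
    - [0, 0, 0]
    - [0, 0, 0]
    - [0, 0, 0]
    - [0, 0, 0]
    - [0, 0, 0]
    - [0, 0, 0]
    - [0, 0, 0]
    - [0, 0, 0]
  roll: [-1, -1, -1, -1, -1, -1, -1, -1, -1, -1, -1, -1, -1, -1, -1, -1, -1, -1, -1, -1]

```text
clock: 9.5
eef_pos: [0.4382, -0.0031, 0.3308]
ee_rot: [-2.103, -2.333, -0.003]
ft_force: [-1.6, 0.1, -0.1]
grip_width: 0.0551
grip_force: 0.0
```

```bash
python3 - <<'E'
from h import *
s=ctrl.read_state();print(s["joints"].round(2),s["eef_pos"].round(4),s["grip_width"],R.from_rotvec(s["ee_rot"]).as_matrix().round(3).tolist())
E
```

```text
[ 1.28  0.08 -1.37  1.9   0.08  1.22 -0.01] [ 0.4382 -0.0031  0.3308] 0.05514446517272474 [[-0.103, 0.995, 0.001], [0.995, 0.103, 0.002], [0.002, 0.001, -1.0]]
```

Call:
drive_tool:
  claw: [0.3, 0.3, 0.3, 0.3, 0.3, 0.3, 0.3, 0.3, 0.3, 0.3, 0.3, 0.3, 0.3, 0.3, 0.3, 0.3, 0.3]
  xyz:
    - [0, 0, 0]
    - [0, 0, 0]
    - [0, 0, 0]
    - [0, 0, 0]
    - [0, 0, 0]
    - [0, 0, 0]
    - [0, 0, 0]
    - [0, 0, 0]
    - [0, 0, 0]
    - [0, 0, 0]
    - [0, 0, 0]
    - [0, 0, 0]
    - [0, 0, 0]
    - [0, 0, 0]
    - [0, 0, 0]
    - [0, 0, 0]
    - [0, 0, 0]
  roll: [-1, -1, -1, -1, -1, -1, -1, -1, -1, -1, -1, -1, -1, -1, -1, -1, 0]

```text
clock: 10.92
eef_pos: [0.4381, -0.003, 0.3309]
ee_rot: [0.114, 3.139, 0.003]
ft_force: [-0.3, 0.3, -0.7]
grip_width: 0.0556
grip_force: 0.0
```

```bash
cat >> h.py <<'E'
def togo(t):
    s=ctrl.read_state();M=R.from_rotvec(s["ee_rot"]).as_matrix()
    print("joints",s["joints"].round(2),"pos",s["eef_pos"].round(4),"yaw",np.degrees(np.arctan2(M[1,0],M[0,0])).round(1),"w",round(s["grip_width"],4),"ft",s["ft_force"].round(1))
    print("units",(M.T@(np.array(t)-s["eef_pos"])/.04).round(2))
E
python3 - <<'E'
from h import *
togo((.509,.0185,.208))
E
```

```text
joints [ 1.37  0.14 -1.51  1.9   0.14  1.23  1.32] pos [ 0.4381 -0.003   0.3309] yaw 175.8 w 0.0556 ft [-0.3  0.3 -0.7]
units [-1.72  0.66  3.07]
```

Call:
drive_tool:
  claw: [0.3, 0.3, 0.3, 0.3, 0.3, 0.3, 0.3, 0.3, -1, -1, -1, -1, -1]
  xyz:
    - [-0.57, 0.22, 0]
    - [-0.57, 0.22, 0]
    - [-0.58, 0.22, 0.2]
    - [0, 0, 0.7]
    - [0, 0, 0.8]
    - [0, 0, 0.8]
    - [0, 0, 0.4]
    - [0, 0, 0.17]
    - [0, 0, 0]
    - [0, 0, 0]
    - [0, 0, 0]
    - [0, 0, 0]
    - [0, 0, 0]
  roll: [0, 0, 0, 0, 0, 0, 0, 0, 0, 0, 0, 0, 0]
  squeeze: 30

```text
clock: 12.0
eef_pos: [0.5023, 0.0239, 0.2104]
ee_rot: [0.111, 3.136, 0.016]
ft_force: [0.2, 14.8, -9.0]
grip_width: 0.0244
grip_force: 30.9
```

```bash
python3 - <<'E'
from h import *
togo((.509,.0185,.208))
c=cam("wrist");cv2.imwrite("pics/w5.png",c["img"]);cv2.imwrite("pics/w5b.png",cv2.resize(c["img"],(600,450),interpolation=cv2.INTER_CUBIC))
E
```

```text
joints [ 0.84  0.47 -1.17  1.92  0.48  1.07  0.97] pos [0.5023 0.0239 0.2104] yaw 176.0 w 0.0244 ft [ 0.2 14.8 -9. ]
units [-0.18 -0.12  0.06]
```

View pics/w5b.png

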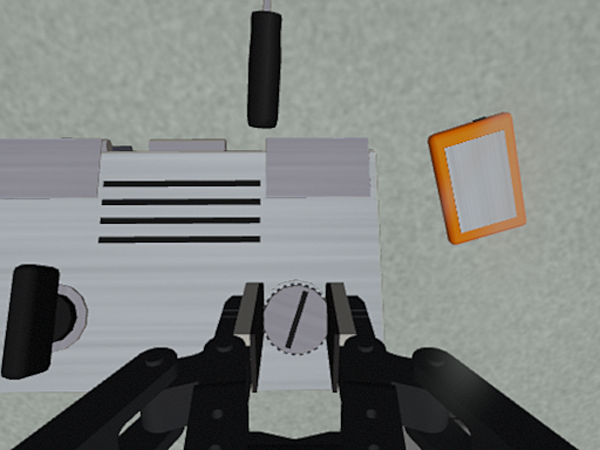

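Call:
drive_tool:
  claw: [0.1, 0.1, 0.1, -1, -1, -1, -1, -1, -1, -1, -1, -1, -1, -1, -1, -1, -1, -1, -1]
  xyz:
    - [0, 0, 0]
    - [0, 0, 0]
    - [-0.17, 0.06, 0]
    - [0, 0, 0]
    - [0, 0, 0]
    - [0, 0, 0]
    - [0, 0, 0]
    - [0, 0, 0]
    - [0, 0, 0]
    - [0, 0, 0]
    - [0, 0, 0]
    - [0, 0, 0]
    - [0, 0, 0]
    - [0, 0, 0]
    - [0, 0, 0]
    - [0, 0, 0]
    - [0, 0, 0]
    - [0, 0, 0]
    - [0, 0, 0]
  roll: [0, 0, 0, 0, 0, 0, 0, 1, 1, 1, 1, 1, 1, 1, 1, 1, 1, 0, 0]

```text
clock: 13.63
eef_pos: [0.5097, 0.0213, 0.2115]
ee_rot: [1.431, 2.794, 0.005]
ft_force: [-5.3, 3.6, 15.1]
grip_width: 0.0243
grip_force: 50.1
```

```bash
cat >> h.py <<'E'
def slot(tag):
    c=cam("wrist");im=c["img"];cv2.imwrite(f"pics/{tag}.png",im)
    p=proj(c,np.array([.5047,.0235,.2215])); return c,im,p
E
python3 - <<'E'
from h import *
togo((.509,.0235,.208))
c,im,p=slot("w6");print(p)
cv2.imwrite("pics/w6b.png",cv2.resize(im,(600,450),interpolation=cv2.INTER_CUBIC))
E
```

```text
joints [ 0.69  0.38 -0.95  1.91  0.36  1.03  0.21] pos [0.5097 0.0213 0.2115] yaw 125.8 w 0.0243 ft [-5.3  3.6 15.1]
units [0.05 0.02 0.09]
[246.44877968 261.53331591]
```

View pics/w6b.png

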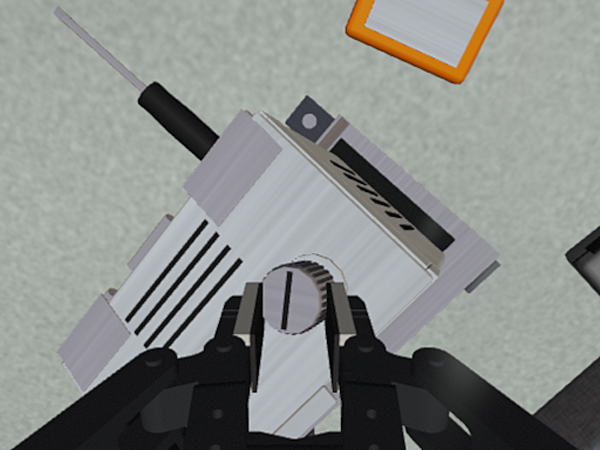

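The thumbscrew turned with the gripper: the slot is at (289,300), nearly in line with the fingers after a 50° roll. From here I'll measure the slot angle by code.

```bash
cat >> h.py <<'E'
n=np.array([-.4985,.0375,.866]);n/=np.linalg.norm(n)
ey=np.cross(n,[1,0,0]);ey=np.array([.075,.997,0]);ex=np.cross(ey,n)
def ang(c,im,top=(.5047,.0215,.2215),r=.0105):
    g=cv2.cvtColor(im,cv2.COLOR_BGR2GRAY);top=np.array(top);p=proj(c,top)
    pts=[];u0,v0=p.astype(int)
    for v in range(v0-28,v0+29):
        for u in range(u0-28,u0+29):
            o,d=ray(c,u,v);q=o+d*((top-o)@n)/(d@n)-top
            pts.append((q@ex,q@ey,g[v,u]))
    P=np.array(pts);c0=np.zeros(2)
    for _ in range(8):
        m=(np.hypot(*(P[:,:2]-c0).T)<r)&(P[:,2]<70)
        if m.sum()<8:break
        c0=.5*c0+.5*P[m,:2].mean(0)
    Q=P[m,:2]-P[m,:2].mean(0);w,V=np.linalg.eigh(np.cov(Q.T))
    a=np.degrees(np.arctan2(-V[1,1],V[0,1]))%180   # clockwise from up-face, mod 180
    print("slot cw deg",a.round(1),"n",m.sum(),"c",(c0*1e3).round(1),"std mm",(np.sqrt(w)*1e3).round(1))
    return a
E
python3 - <<'E'
from h import *
c=cam("wrist");c6=c
ang(c,cv2.imread("pics/w6.png"))
T=np.eye(4);T[:3,:3]=R.from_rotvec([.111,3.136,.016]).as_matrix();T[:3,3]=[.5023,.0239,.2104]
d=dict(c);d["c2w"]=T@np.array(c["hand_eye"]);ang(d,cv2.imread("pics/w5.png"))
T=np.eye(4);T[:3,:3]=R.from_rotvec([3.129,-.106,.011]).as_matrix();T[:3,3]=[.4368,.0028,.3351]
d["c2w"]=T@np.array(c["hand_eye"]);ang(d,cv2.imread("pics/w4.png"))
E
```

```text
slot cw deg 108.1 n 418 c [-5.2 -4.4] std mm [4.6 5.7]
slot cw deg 18.1 n 193 c [-1.   1.7] std mm [0.5 5.7]
slot cw deg 17.5 n 50 c [-0.6  2.6] std mm [0.4 5.8]
```

```bash
sed -i 's/top=(.5047,.0215,.2215),r=.0105/top=(.5043,.0235,.2208),r=.009/' h.py; python3 - <<'E'
from h import *
c=cam("wrist");ang(c,c["img"])
E
```

```text
slot cw deg 52.6 n 168 c [-0.8 -0.5] std mm [0.6 5.2]
```

Call:
drive_tool:
  claw: [0.15, 0.15, 0.15, 0.15, 0.15, 0.15, 0.15, 0.15, 0.15, 0.15, 0.15, 0.15, 0.15, 0.15, 0.15, 0.15, 0.15, 0.15, 0.15, 0.15]
  xyz:
    - [0, 0, 0]
    - [0, 0, 0]
    - [0, 0, 0]
    - [0, 0, 0]
    - [0, 0, 0]
    - [0, 0, 0]
    - [0, 0, 0]
    - [0, 0, 0]
    - [0, 0, 0]
    - [0, 0, 0]
    - [0, 0, 0]
    - [0, 0, 0]
    - [0, 0, 0]
    - [0, 0, 0]
    - [0, 0, 0]
    - [0, 0, 0]
    - [0, 0, 0]
    - [0, 0, 0]
    - [0, 0, 0]
    - [0, 0, 0]
  roll: [0, 0, -1, -1, -1, -1, -1, -1, -1, -1, -1, -1, -1, -1, -1, -1, -1, -1, -1, -1]
  squeeze: 50

```text
clock: 15.45
eef_pos: [0.5089, 0.0185, 0.2089]
ee_rot: [-0.968, 2.987, 0.0]
ft_force: [-0.1, -0.1, 0.7]
grip_width: 0.0494
grip_force: 0.0
```

```bash
python3 - <<'E'
from h import *
togo((.509,.0235,.208))
c=cam("wrist");ang(c,c["img"])
E
```

```text
joints [ 0.9   0.59 -1.31  1.91  0.63  1.15  1.56] pos [0.5089 0.0185 0.2089] yaw -144.1 w 0.0494 ft [-0.1 -0.1  0.7]
units [-0.07  0.1   0.02]
slot cw deg 52.4 n 182 c [-0.7 -1.2] std mm [0.6 5.2]
```

Call:
drive_tool:
  claw: [-1, -1, -1, -1, -1, -1, -1, -1, -1, -1, -1, -1, -1, -1, -1, -1, -1, -1, -1, -1]
  xyz:
    - [-0.05, 0.06, 0]
    - [0, 0, 0]
    - [0, 0, 0]
    - [0, 0, 0]
    - [0, 0, 0]
    - [0, 0, 0]
    - [0, 0, 0]
    - [0, 0, 0]
    - [0, 0, 0]
    - [0, 0, 0]
    - [0, 0, 0]
    - [0, 0, 0]
    - [0, 0, 0]
    - [0, 0, 0]
    - [0, 0, 0]
    - [0, 0, 0]
    - [0, 0, 0]
    - [0, 0, 0]
    - [0, 0, 0]
    - [0, 0, 0]
  roll: [0, 0, 0, 1, 1, 1, 1, 1, 1, 1, 1, 1, 1, 1, 1, 1, 1, 1, 1, 1]
  squeeze: 50

```text
clock: 17.17
eef_pos: [0.5072, 0.0259, 0.2112]
ee_rot: [-1.313, -2.852, -0.002]
ft_force: [-18.7, 5.3, 33.0]
grip_width: 0.0236
grip_force: 61.4
```

```bash
python3 - <<'E'
from h import *
togo((.509,.0235,.208))
c=cam("wrist");ang(c,c["img"])
E
```

```text
joints [ 0.69  0.39 -0.97  1.91  0.37  1.03  0.28] pos [0.5072 0.0259 0.2112] yaw 130.6 w 0.0236 ft [-18.7   5.3  33. ]
units [-0.08 -0.    0.08]
slot cw deg 116.0 n 166 c [-1.5  1.5] std mm [0.6 5.2]
```

Call:
drive_tool:
  claw: [0.15, 0.15, 0.15, 0.15, 0.15, 0.15, 0.15, 0.15, 0.15, 0.15, 0.15, 0.15, 0.15, 0.15, 0.15, 0.15, 0.15, 0.15, 0.15, 0.15]
  xyz:
    - [0, 0, 0]
    - [0, 0, 0]
    - [0, 0, 0]
    - [0, 0, 0]
    - [0, 0, 0]
    - [0, 0, 0]
    - [0, 0, 0]
    - [0, 0, 0]
    - [0, 0, 0]
    - [0, 0, 0]
    - [0, 0, 0]
    - [0, 0, 0]
    - [0, 0, 0]
    - [0, 0, 0]
    - [0, 0, 0]
    - [0, 0, 0]
    - [0, 0, 0]
    - [0, 0, 0]
    - [0, 0, 0]
    - [0, 0, 0]
  roll: [0, -1, -1, -1, -1, -1, -1, -1, -1, -1, -1, -1, -1, -1, -1, -1, -1, -1, -1, -1]
  squeeze: 45

```text
clock: 18.88
eef_pos: [0.5091, 0.0224, 0.2092]
ee_rot: [-1.223, 2.892, -0.001]
ft_force: [0.4, -0.4, 0.0]
grip_width: 0.0488
grip_force: 0.0
```

Call:
drive_tool:
  claw: [-1, -1, -1, -1, -1, -1, -1, -1, -1, -1, -1, -1, -1, -1, -1, -1, -1, -1, -1, -1]
  xyz:
    - [0, 0, 0]
    - [0, 0, 0]
    - [0, 0, 0]
    - [0, 0, 0]
    - [0, 0, 0]
    - [0, 0, 0]
    - [0, 0, 0]
    - [0, 0, 0]
    - [0, 0, 0]
    - [0, 0, 0]
    - [0, 0, 0]
    - [0, 0, 0]
    - [0, 0, 0]
    - [0, 0, 0]
    - [0, 0, 0]
    - [0, 0, 0]
    - [0, 0, 0]
    - [0, 0, 0]
    - [0, 0, 0]
    - [0, 0, 0]
  roll: [0, 0, 1, 1, 1, 1, 1, 1, 1, 1, 1, 1, 1, 1, 1, 1, 1, 1, 1, 1]

```text
clock: 20.55
eef_pos: [0.5079, 0.0249, 0.2103]
ee_rot: [-1.192, -2.906, -0.004]
ft_force: [-9.3, 3.3, 14.3]
grip_width: 0.0237
grip_force: 60.7
```

```bash
python3 - <<'E'
from h import *
togo((.509,.0235,.208))
c=cam("wrist");ang(c,c["img"])
E
```

```text
joints [ 0.7   0.39 -0.98  1.91  0.38  1.03  0.35] pos [0.5079 0.0249 0.2103] yaw 135.4 w 0.0237 ft [-9.3  3.3 14.3]
units [-0.04 -0.01  0.06]
slot cw deg 0.4 n 176 c [0.4 1. ] std mm [0.6 5.1]
```

Call:
drive_tool:
  claw: [0.15, 0.15, 0.15, 0.15, 0.15, 0.15, 0.15, 0.15, 0.15, 0.15, 0.15, 0.15, 0.15, 0.15, 0.15, 0.15, 0.15, 0.15, 0.15]
  xyz:
    - [0, 0, 0]
    - [0, 0, 0]
    - [0, 0, 0]
    - [0, 0, 0]
    - [0, 0, 0]
    - [0, 0, 0]
    - [0, 0, 0]
    - [0, 0, 0]
    - [0, 0, 0]
    - [0, 0, 0]
    - [0, 0, 0]
    - [0, 0, 0]
    - [0, 0, 0]
    - [0, 0, 0]
    - [0, 0, 0]
    - [0, 0, 0]
    - [0, 0, 0]
    - [0, 0, 0]
    - [0, 0, 0]
  roll: [0, -1, -1, -1, -1, -1, -1, -1, -1, -1, -1, -1, -1, -1, -1, -1, -1, -1, -1]

```text
clock: 22.18
eef_pos: [0.5092, 0.0222, 0.2091]
ee_rot: [-1.221, 2.892, -0.001]
ft_force: [-0.5, -0.2, 0.1]
grip_width: 0.0493
grip_force: 0.0
```

Call:
drive_tool:
  claw: [-1, -1, -1, -1, -1, -1, -1, -1, -1, -1, -1, -1, -1, -1, -1, -1, -1, -1, -1, -1]
  xyz:
    - [0, 0, 0]
    - [0, 0, 0]
    - [0, 0, 0]
    - [0, 0, 0]
    - [0, 0, 0]
    - [0, 0, 0]
    - [0, 0, 0]
    - [0, 0, 0]
    - [0, 0, 0]
    - [0, 0, 0]
    - [0, 0, 0]
    - [0, 0, 0]
    - [0, 0, 0]
    - [0, 0, 0]
    - [0, 0, 0]
    - [0, 0, 0]
    - [0, 0, 0]
    - [0, 0, 0]
    - [0, 0, 0]
    - [0, 0, 0]
  roll: [0, 0, 1, 1, 1, 1, 1, 1, 1, 1, 1, 1, 1, 1, 1, 1, 1, 1, 1, 1]

```text
clock: 23.85
eef_pos: [0.5079, 0.025, 0.2103]
ee_rot: [-1.192, -2.906, -0.004]
ft_force: [-8.3, 3.6, 13.4]
grip_width: 0.0238
grip_force: 59.3
```

```bash
python3 - <<'E'
from h import *
togo((.509,.0235,.208))
c=cam("wrist");ang(c,c["img"])
E
```

```text
joints [ 0.7   0.39 -0.98  1.91  0.38  1.03  0.36] pos [0.5079 0.025  0.2103] yaw 135.4 w 0.0238 ft [-8.3  3.6 13.4]
units [-0.05 -0.01  0.06]
slot cw deg 95.2 n 238 c [-2.  -2.5] std mm [3.3 5.1]
```

Call:
drive_tool:
  claw: [0.15, 0.15, 0.15, 0.15, 0.15, 0.15, 0.15, 0.15, 0.15, 0.15, 0.15, 0.15, 0.15, 0.15, 0.15, 0.15, 0.15, 0.15, 0.15]
  xyz:
    - [0, 0, 0]
    - [0, 0, 0]
    - [0, 0, 0]
    - [0, 0, 0]
    - [0, 0, 0]
    - [0, 0, 0]
    - [0, 0, 0]
    - [0, 0, 0]
    - [0, 0, 0]
    - [0, 0, 0]
    - [0, 0, 0]
    - [0, 0, 0]
    - [0, 0, 0]
    - [0, 0, 0]
    - [0, 0, 0]
    - [0, 0, 0]
    - [0, 0, 0]
    - [0, 0, 0]
    - [0, 0, 0]
  roll: [0, -1, -1, -1, -1, -1, -1, -1, -1, -1, -1, -1, -1, -1, -1, -1, -1, -1, -1]

```text
clock: 25.48
eef_pos: [0.5093, 0.0221, 0.2091]
ee_rot: [-1.221, 2.892, -0.001]
ft_force: [-0.2, -0.1, 0.5]
grip_width: 0.0489
grip_force: 0.0
```

Call:
drive_tool:
  claw: [-1, -1, -1, -1, -1, -1, -1, -1, -1, -1, -1, -1, -1, -1, -1, -1, -1, -1, -1, -1]
  xyz:
    - [0, 0, 0]
    - [0, 0, 0]
    - [0, 0, 0]
    - [0, 0, 0]
    - [0, 0, 0]
    - [0, 0, 0]
    - [0, 0, 0]
    - [0, 0, 0]
    - [0, 0, 0]
    - [0, 0, 0]
    - [0, 0, 0]
    - [0, 0, 0]
    - [0, 0, 0]
    - [0, 0, 0]
    - [0, 0, 0]
    - [0, 0, 0]
    - [0, 0, 0]
    - [0, 0, 0]
    - [0, 0, 0]
    - [0, 0, 0]
  roll: [0, 0, 1, 1, 1, 1, 1, 1, 1, 1, 1, 1, 1, 1, 1, 1, 1, 1, 1, 1]

```text
clock: 27.15
eef_pos: [0.5083, 0.0247, 0.2099]
ee_rot: [1.193, 2.906, 0.005]
ft_force: [-8.9, 4.9, 17.6]
grip_width: 0.0239
grip_force: 60.9
```

```bash
python3 - <<'E'
from h import *
togo((.509,.0235,.208))
c=cam("wrist");ang(c,c["img"])
E
```

```text
joints [ 0.7   0.39 -0.97  1.91  0.37  1.03  0.36] pos [0.5083 0.0247 0.2099] yaw 135.4 w 0.0239 ft [-8.9  4.9 17.6]
units [-0.03 -0.01  0.05]
slot cw deg 130.1 n 174 c [-1.2  1.9] std mm [0.6 5.2]
```

Call:
drive_tool:
  claw: [0.15, 0.15, 0.15, 0.15, 0.15, 0.15, 0.15, 0.15, 0.15, 0.15, 0.15, 0.15, 0.15, 0.15, 0.15, 0.15, 0.15, 0.15, 0.15]
  xyz:
    - [0, 0, 0]
    - [0, 0, 0]
    - [0, 0, 0]
    - [0, 0, 0]
    - [0, 0, 0]
    - [0, 0, 0]
    - [0, 0, 0]
    - [0, 0, 0]
    - [0, 0, 0]
    - [0, 0, 0]
    - [0, 0, 0]
    - [0, 0, 0]
    - [0, 0, 0]
    - [0, 0, 0]
    - [0, 0, 0]
    - [0, 0, 0]
    - [0, 0, 0]
    - [0, 0, 0]
    - [0, 0, 0]
  roll: [0, -1, -1, -1, -1, -1, -1, -1, -1, -1, -1, -1, -1, -1, -1, -1, -1, -1, -1]

```text
clock: 28.78
eef_pos: [0.5093, 0.0221, 0.2091]
ee_rot: [-1.22, 2.892, -0.001]
ft_force: [-0.2, 0.3, -0.0]
grip_width: 0.0494
grip_force: 0.0
```

Call:
drive_tool:
  claw: [-1, -1, -1, -1, -1, -1, -1, -1, -1, -1, -1, -1, -1, -1, -1, -1, -1, -1, -1, -1]
  xyz:
    - [0, 0, 0]
    - [0, 0, 0]
    - [0, 0, 0]
    - [0, 0, 0]
    - [0, 0, 0]
    - [0, 0, 0]
    - [0, 0, 0]
    - [0, 0, 0]
    - [0, 0, 0]
    - [0, 0, 0]
    - [0, 0, 0]
    - [0, 0, 0]
    - [0, 0, 0]
    - [0, 0, 0]
    - [0, 0, 0]
    - [0, 0, 0]
    - [0, 0, 0]
    - [0, 0, 0]
    - [0, 0, 0]
    - [0, 0, 0]
  roll: [0, 0, 1, 1, 1, 1, 1, 1, 1, 1, 1, 1, 1, 1, 1, 1, 1, 1, 1, 1]

```text
clock: 30.45
eef_pos: [0.5085, 0.0247, 0.2097]
ee_rot: [1.192, 2.906, 0.005]
ft_force: [-10.7, 4.9, 18.4]
grip_width: 0.0239
grip_force: 61.1
```

```bash
python3 - <<'E'
from h import *
c=cam("wrist");ang(c,c["img"])
E
```

```text
slot cw deg 14.8 n 181 c [0.1 1. ] std mm [0.6 5.1]
```

Call:
drive_tool:
  claw: [0.15, 0.15, 0.15, 0.15, 0.15, 0.15, 0.15, 0.15, 0.15, 0.15, 0.15, 0.15, 0.15, 0.15, 0.15, 0.15, 0.15, 0.15, 0.15]
  xyz:
    - [0, 0, 0]
    - [0, 0, 0]
    - [0, 0, 0]
    - [0, 0, 0]
    - [0, 0, 0]
    - [0, 0, 0]
    - [0, 0, 0]
    - [0, 0, 0]
    - [0, 0, 0]
    - [0, 0, 0]
    - [0, 0, 0]
    - [0, 0, 0]
    - [0, 0, 0]
    - [0, 0, 0]
    - [0, 0, 0]
    - [0, 0, 0]
    - [0, 0, 0]
    - [0, 0, 0]
    - [0, 0, 0]
  roll: [0, -1, -1, -1, -1, -1, -1, -1, -1, -1, -1, -1, -1, -1, -1, -1, -1, -1, -1]

```text
clock: 32.08
eef_pos: [0.5093, 0.0221, 0.2091]
ee_rot: [-1.22, 2.892, -0.001]
ft_force: [0.3, 1.2, -0.2]
grip_width: 0.049
grip_force: 0.0
```

Call:
drive_tool:
  claw: [-1, -1, -1, -1, -1, -1, -1, -1, -1, -1, -1, -1, -1, -1, -1, -1, -1, -1, -1, -1]
  xyz:
    - [0, 0, 0]
    - [0, 0, 0]
    - [0, 0, 0]
    - [0, 0, 0]
    - [0, 0, 0]
    - [0, 0, 0]
    - [0, 0, 0]
    - [0, 0, 0]
    - [0, 0, 0]
    - [0, 0, 0]
    - [0, 0, 0]
    - [0, 0, 0]
    - [0, 0, 0]
    - [0, 0, 0]
    - [0, 0, 0]
    - [0, 0, 0]
    - [0, 0, 0]
    - [0, 0, 0]
    - [0, 0, 0]
    - [0, 0, 0]
  roll: [0, 0, 1, 1, 1, 1, 1, 1, 1, 1, 1, 1, 1, 1, 1, 1, 1, 1, 1, 1]

```text
clock: 33.75
eef_pos: [0.5089, 0.0247, 0.2097]
ee_rot: [1.192, 2.905, 0.006]
ft_force: [-9.0, 1.2, 8.3]
grip_width: 0.0239
grip_force: 60.3
```

```bash
python3 - <<'E'
from h import *
s=ctrl.read_state();print(s["wrist_torque"].round(2))
c=cam("wrist");ang(c,c["img"])
E
```

```text
[0.92 1.61 0.43]
slot cw deg 90.6 n 396 c [-4.  -5.8] std mm [3.8 4.4]
```

Call:
drive_tool:
  claw: [0.15, 0.15, 0.15, 0.15, 0.15, 0.15, 0.15, 0.15, 0.15, 0.15, 0.15, 0.15, 0.15, 0.15, 0.15, 0.15, 0.15, 0.15, 0.15]
  xyz:
    - [0, 0, 0]
    - [0, 0, 0]
    - [0, 0, 0]
    - [0, 0, 0]
    - [0, 0, 0]
    - [0, 0, 0]
    - [0, 0, 0]
    - [0, 0, 0]
    - [0, 0, 0]
    - [0, 0, 0]
    - [0, 0, 0]
    - [0, 0, 0]
    - [0, 0, 0]
    - [0, 0, 0]
    - [0, 0, 0]
    - [0, 0, 0]
    - [0, 0, 0]
    - [0, 0, 0]
    - [0, 0, 0]
  roll: [0, -1, -1, -1, -1, -1, -1, -1, -1, -1, -1, -1, -1, -1, -1, -1, -1, -1, -1]

```text
clock: 35.38
eef_pos: [0.5093, 0.0221, 0.2091]
ee_rot: [-1.22, 2.892, -0.001]
ft_force: [0.4, 0.7, -0.3]
grip_width: 0.0489
grip_force: 0.0
```

```bash
python3 - <<'E'
from h import *
c=cam("wrist");ang(c,c["img"])
E
```

```text
slot cw deg 78.6 n 170 c [-1.5 -1.1] std mm [0.6 5.2]
```

Call:
drive_tool:
  claw: [-1, -1, -1, -1, -1, -1, -1, -1, -1, -1, -1, -1, -1, -1, -1, -1, -1, -1, -1, -1]
  xyz:
    - [0, 0, 0]
    - [0, 0, 0]
    - [0, 0, 0]
    - [0, 0, 0]
    - [0, 0, 0]
    - [0, 0, 0]
    - [0, 0, 0]
    - [0, 0, 0]
    - [0, 0, 0]
    - [0, 0, 0]
    - [0, 0, 0]
    - [0, 0, 0]
    - [0, 0, 0]
    - [0, 0, 0]
    - [0, 0, 0]
    - [0, 0, 0]
    - [0, 0, 0]
    - [0, 0, 0]
    - [0, 0, 0]
    - [0, 0, 0]
  roll: [0, 0, 1, 1, 1, 1, 1, 1, 1, 1, 1, 1, 1, 1, 1, 1, 1, 1, 1, 1]

```text
clock: 37.1
eef_pos: [0.5084, 0.0248, 0.2099]
ee_rot: [1.191, 2.907, 0.005]
ft_force: [-8.8, 4.2, 18.3]
grip_width: 0.0237
grip_force: 57.2
```

```bash
python3 - <<'E'
from h import *
s=ctrl.read_state();print(s["wrist_torque"].round(2))
c=cam("wrist");ang(c,c["img"])
E
```

```text
[1.44 1.71 0.32]
slot cw deg 142.9 n 175 c [-1.   2.2] std mm [0.6 5.2]
```

Call:
drive_tool:
  claw: [0.15, 0.15, 0.15, 0.15, 0.15, 0.15, 0.15, 0.15, 0.15, 0.15, 0.15, 0.15, 0.15, 0.15, 0.15, 0.15, 0.15, 0.15, 0.15]
  xyz:
    - [0, 0, 0]
    - [0, 0, 0]
    - [0, 0, 0]
    - [0, 0, 0]
    - [0, 0, 0]
    - [0, 0, 0]
    - [0, 0, 0]
    - [0, 0, 0]
    - [0, 0, 0]
    - [0, 0, 0]
    - [0, 0, 0]
    - [0, 0, 0]
    - [0, 0, 0]
    - [0, 0, 0]
    - [0, 0, 0]
    - [0, 0, 0]
    - [0, 0, 0]
    - [0, 0, 0]
    - [0, 0, 0]
  roll: [0, -1, -1, -1, -1, -1, -1, -1, -1, -1, -1, -1, -1, -1, -1, -1, -1, -1, -1]

```text
clock: 38.73
eef_pos: [0.5092, 0.0221, 0.2091]
ee_rot: [-1.222, 2.892, -0.001]
ft_force: [-0.0, 0.7, -0.5]
grip_width: 0.0491
grip_force: 0.0
```

Call:
drive_tool:
  claw: [-1, -1, -1, -1, -1, -1, -1, -1, -1, -1, -1, -1, -1]
  xyz:
    - [0, 0, 0]
    - [0, 0, 0]
    - [0, 0, 0]
    - [0, 0, 0]
    - [0, 0, 0]
    - [0, 0, 0]
    - [0, 0, 0]
    - [0, 0, 0]
    - [0, 0, 0]
    - [0, 0, 0]
    - [0, 0, 0]
    - [0, 0, 0]
    - [0, 0, 0]
  roll: [0, 0, 1, 1, 1, 1, 1, 1, 1, 1, 1, 1, 0]

```text
clock: 39.82
eef_pos: [0.509, 0.0241, 0.2103]
ee_rot: [0.127, 3.136, 0.002]
ft_force: [-3.4, 2.7, 7.4]
grip_width: 0.0234
grip_force: 45.6
```

```bash
python3 - <<'E'
from h import *
s=ctrl.read_state();print(s["wrist_torque"].round(2),s["ft_force"].round(1))
c=cam("wrist");ang(c,c["img"])
E
```

```text
[0.65 0.68 0.29] [-3.4  2.7  7.4]
slot cw deg 155.7 n 178 c [-0.4  1.2] std mm [0.5 5.2]
```

Call:
drive_tool:
  claw: [-1, -1, -1, -1, -1, -1, -1, -1, -1]
  xyz:
    - [0, 0, 0]
    - [0, 0, 0]
    - [0, 0, 0]
    - [0, 0, 0]
    - [0, 0, 0]
    - [0, 0, 0]
    - [0, 0, 0]
    - [0, 0, 0]
    - [0, 0, 0]
  roll: [1, 1, 1, 1, 1, 1, 1, 1, 0]

```text
clock: 40.62
eef_pos: [0.512, 0.0212, 0.211]
ee_rot: [1.191, 2.898, 0.003]
ft_force: [4.6, -3.8, 5.1]
grip_width: 0.0237
grip_force: 50.4
```

```bash
python3 - <<'E'
from h import *
s=ctrl.read_state();print(s["wrist_torque"].round(2),s["ft_force"].round(1))
c=cam("wrist");ang(c,c["img"])
E
```

```text
[-0.66 -0.86  0.85] [ 4.6 -3.8  5.1]
slot cw deg 156.1 n 177 c [-0.1  2.2] std mm [0.6 5.2]
```

The screw stopped turning at a slot angle of 156°, which matches 9 rad, while the fingers slipped a further 40° on the head. It is home, so I'll release and retreat.

Call:
drive_tool:
  claw: [0.2, 0.2, 0.2, 0.2, 0.2, 0.2, 0.2, 0.2]
  xyz:
    - [0, 0, 0]
    - [0, 0, 0]
    - [0, 0, -0.3]
    - [0, 0, -0.7]
    - [0, 0, -1]
    - [0, 0, -1]
    - [0, 0, -0.6]
    - [0, 0, 0]
  roll: [0, 0, 0, 0, 0, 0, 0, 0]

```text
clock: 41.33
eef_pos: [0.5115, 0.0238, 0.3593]
ee_rot: [1.18, 2.901, 0.007]
ft_force: [1.5, 0.2, -0.2]
grip_width: 0.0513
grip_force: 0.0
```

```bash
python3 - <<'E'
from h import *
c=cam("wrist");im=c["img"];ang(c,im)
# wing: black pixels near its top plane point
g=cv2.cvtColor(im,cv2.COLOR_BGR2GRAY);top=np.array([.5036,-.084,.2207]);P=[]
for v in range(384):
    for u in range(512):
        if g[v,u]<45:
            o,d=ray(c,u,v);q=o+d*((top-o)@n)/(d@n)-top
            if np.hypot(q@ex,q@ey)<.032:P.append((q@ex,q@ey))
P=np.array(P);print(len(P))
if len(P)>20:
    r=cv2.minAreaRect((P*1e3).astype(np.float32));w,V=np.linalg.eigh(np.cov(P.T));print(r,V[:,1],np.sqrt(w)*1e3)
s=ctrl.read_state();print(s["eef_pos"],s["ft_force"].round(1))
for k in("side",):
    a=cam(k)["img"];b=cv2.imread("pics/side3.png");d=cv2.absdiff(a,b).max(2)>60;ys,xs=np.where(d[230:,:300]);print("side change away from arm",len(xs))
E
```

```text
slot cw deg 155.2 n 40 c [-0.6  1.3] std mm [0.5 5.4]
1189
((6.093575477600098, 6.80286979675293), (45.280189514160156, 57.48233413696289), 63.85667419433594) [-0.94737125  0.32013702] [ 9.98034719 15.50167167]
[0.5102747  0.02307682 0.35643731] [-0.  -0.1 -0.9]
side change away from arm 0
```

```bash
python3 - <<'E'
from h import *
c=cam("wrist")
for f,rv,t,roi in(("w4",[3.129,-.106,.011],[.4368,.0028,.3351],(330,385,50,125)),("w5",[.111,3.136,.016],[.5023,.0239,.2104],(0,60,220,330))):
    T=np.eye(4);T[:3,:3]=R.from_rotvec(rv).as_matrix();T[:3,3]=t;c["c2w"]=T@np.array(c["hand_eye"])
    g=cv2.cvtColor(cv2.imread(f"pics/{f}.png"),cv2.COLOR_BGR2GRAY);top=np.array([.5036,-.084,.2207])
    P=[]
    for v in range(roi[2],roi[3]):
        for u in range(roi[0],roi[1]):
            if g[v,u]<60:
                o,d=ray(c,u,v);q=o+d*((top-o)@n)/(d@n)-top;P.append((q@ex*1e3,q@ey*1e3))
    P=np.array(P)
    # straight outer side of the wing's top (left side in w5, right side in w4): extreme y per x bin
    for s in(1,-1):
        E=[(x,(P[abs(P[:,0]-x)<1.2][:,1]*s).max()*s) for x in range(-16,17,4) if (abs(P[:,0]-x)<1.2).sum()>2]
        print(f,s,np.round(E,1).tolist())
E
```

```text
w4 1 [[-16.0, 9.5], [-12.0, 10.3], [-8.0, 10.5], [-4.0, 10.7], [0.0, 15.2], [4.0, 17.3], [8.0, 18.3], [12.0, 17.4], [16.0, 14.8]]
w4 -1 [[-16.0, -2.2], [-12.0, -2.1], [-8.0, -2.2], [-4.0, -2.1], [0.0, -2.2], [4.0, -2.0], [8.0, -2.4], [12.0, -2.0], [16.0, -1.7]]
w5 1 [[-16.0, 19.6], [-12.0, 20.0], [-8.0, 20.4], [-4.0, 20.9], [0.0, 18.9], [4.0, 14.7], [8.0, 14.6], [12.0, 13.1]]
w5 -1 [[-16.0, -3.2], [-12.0, -3.1], [-8.0, -3.2], [-4.0, -3.2], [0.0, -3.2], [4.0, -3.1], [8.0, -3.1], [12.0, -3.0]]
```

The wing's edge is parallel to the face's x axis to within 1°, so it is at its stop. The door is shut and the screw is home.

```bash
python3 -c "
from cell import ctrl
print(ctrl.job_done())"
```

```text
the job is handed in; nothing more can be done
None
```

The door is shut, the wing knob is at its clockwise stop, and the thumbscrew is screwed in to its hard stop; I handed the job in at about 41 s of the 72 s limit with the gripper clear and nothing else on the desk touched.

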